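Close the hinged ball mould on its register pins

ROBOT

A 6-joint arm with a two-finger parallel gripper is mounted at the origin on the work surface. World frame = base frame: x ahead of the robot, y to its left, z up, the work surface at z = 0. Lengths are in mm, angles in rad, forces in N, time in s.
With the tool pointing down it reaches from about 275 to 1000 mm from the base axis. Payload 8.4 kg.
Tool frame: the origin (TCP) lies at the very end of the fingers, on their centre line; the grasp point (between the pads) lies 19 mm behind it; z points along the fingers, y is the line along which they close (so a half turn about z gives the same grasp; the last joint's range is limited). The gripper opens to 85 mm and grips with 20 to 120 N. Pads are 22 mm wide; open, the fingers measure 114 mm over their backs; the gripper's body (76 mm by 85 mm) begins 54 mm behind the grasp point. The pads swing forward as they close: fully open they stand 13 mm farther back than shut.
Start: joints at [-1.315, 0.353, 1.633, -0, 1.155, -0.002], TCP at [159.345, -604.349, 231.281] pointing down, gripper open.
Joint ranges: [-2.63, 2.63], [-0.92, 2.1], [0.06, 2.66], [-1.3, 4.44], [0, 2.69], [-3.02, 3.02]. Speed limits (rad/s): [2.22, 2.22, 2.79, 3.14, 3.14, 3.14].

INTERFACE

Orientations are given as [roll, pitch, yaw] about the fixed x, y, z axes, in that order (R = Rz(yaw) Ry(pitch) Rx(roll)).
In Python, from rig import telemetry, imaging, r gives the robot as it stands. The module is installed in compiled form; this text tells all that it offers.
- The arm moves only by the tool step_arm, never from a script. Its argument "moves" is a list of rows, each a list of 3 entries, a list of its own where there are three numbers: the turn, a rotation vector about the tool's x, y, z scaled (see below), then the shift along the tool's x, y, z scaled (see below), then the opening, from -1 (shut) to 1 (fully open). A call has 1 to 8 rows; each row is the pose to reach, as a shift and turn from the pose commanded when the call began, along the tool's axes at that moment; what a row does not reach only later rows make up. The controller multiplies each number of a shift by 200 mm and each number of a turn by 45 degrees. A row lasts 1/10 s, in which the tool goes at most 50 mm and 8.59 degrees, less where a joint would pass 70% of its speed; a pose out of reach is approached as far as the arm can. A call with a number of a shift or a turn outside -1 to 1 is refused whole. A call with a gripper value outside its range is refused whole. The fingers move at their own pace and stop on an object; "squeeze" is the grip in N (left out, the last holds). Time passes only in rows, so rows that repeat a pose let the fingers close. It gives the time, the measured TCP pose, the force, the opening and the grip force at its end, in the units of the state.
- telemetry.sense(): the state, without advancing time (a new reading comes with each control period).
- imaging.grab_frame(name): name is "scene" or "top" or "wrist"; returns the picture (420x560x3 uint8, red, green, blue); there is no depth.
- imaging.calibration(name): a dict with "fx", "fy", "cx", "cy" (pixels), "cam_to_world" (4x4, takes a point from camera to world coordinates). Camera axes: x right, y up, looking along -z (the intrinsics and any distortion apply to the point x, -y, -z); pixel columns grow to the right and rows downward; lengths in mm; the calibration is good to about 2 mm. The wrist camera is an equidistant fisheye: a pixel r from the principal point sees the ray r / f radians off the axis. A picture is of the moment at which its call begins: read the wrist's pose just before it. calibration takes no time and is no camera call; for the wrist camera it gives the pose at the moment of the call.
- r.sign_off(): hands the job in; it is judged then, once.
Trained networks look in the newest picture that a camera, given by its name, has taken for a name from the list of things; names that differ only in an ending like _2 or _b are one class to them, and where a whole thing is asked for, a point or a joint stands for the part that bears it (a point fixed in the world has none). Each returns a list of dicts, best first, with "conf" (0 to 1); they miss things now and then, are a little off and sometimes report something else, mostly with a low value. They report only what shows in the picture. A call takes as long as a camera call.
- imaging.recognise(camera, name): "extent" ([left, top, width, height] in pixels, round what is visible of it).
- imaging.mark_of(camera, name): "xy" ([column, row] in pixels: a listed point, or the origin of a listed thing).
The state is a dict: "clock": time; "qpos": joint angles; "qvel": joint speeds; "joint_efforts": joint torques, N m; "eef_pos": TCP position; "tcp_rot": TCP orientation; "contact_force": force on the tool from outside, world axes, zero at the start; "wrist_torque": the same for the moment, N m; "opening": opening from 0.0 (shut) to 1.0 (fully open); "grasp_force": force on a finger pad.
Only numpy, scipy, OpenCV 4.12 (cv2) and the standard library are available. Lean on these libraries where they do the work, as an engineer would, in place of code of your own. Each camera call takes 0.05 s, during which the arm holds its last target. There are 200 camera calls.

TASK

Swing the orange upper half of the ball mould down gently and close it over the two chocolate balls. Feel for the sideways position where its notches drop over the brass pins, then press the front down until the clip snaps and the two halves lie flush edge to edge. Leave the biscuits, the spatula, the jar and the carton where they are.

Things in the scene. Friction and masses are not known exactly. Their poses are not given: they have to be found in the camera images.
- mould: Lower half of the mould, fixed: aluminium tray 100 (x) by 150 (y) mm, rim 45 mm above the bench, on a white foot plate 170 by 200 by 6 mm centred at x = -10 mm. Two brown chocolate balls (38 mm) stand 19 mm above the rim. Origin: centre of the underside, on the bench. +x points to the hinge, -x to the front with the clip, y along the hinge, z up.
- hinge_mid (a point): Middle of the hinge line on the lower half: x = +50, y = 0, z = 45 mm in the mould's frame. The hinge line runs along y.
- pins_mid (a point): Mid-setting of the two upright brass register pins (9 mm thick, 14 mm high above the rim, 110 mm apart along y): x = -43, y = 0, z = 45 mm in the mould's frame. The bar with both pins has been set anywhere up to 10 mm to either side of this point along y. The setting is not reported and cannot be pushed: it must be seen or felt.
- clip_top (a point): Top of the sprung steel clip, 18 mm wide, at the middle of the front of the lower half: 40 mm above the bench, x = -57.5 mm. From about 0.1 rad down it resists the upper half; 5 to 20 N pressed down on the tab snaps it past, and it then holds the half shut at 0.
- lid (a joint): Angle of the orange upper half (100 by 150 mm, edge 12 mm thick, domes 35 mm high), rad: 0 = closed, flush on the lower half; about 1.6 = upright; 2.2 = fully open, leaning back. The stiff hinge stays where it is left (about 2 N at the tab moves it). Two notches 12.5 mm wide, 110 mm apart in the front edge: if over about 2 mm off the pins, the edge stops on the pins at about 0.15 rad.
- carriage (a joint): How far the upper half has slid along its hinge from the middle, in m, positive to +y of the mould. It slides up to 13 mm either way against about 1.5 N of friction and stays where left. The notches meet the pins when this equals the (unknown) setting of the pin bar.
- tab (a point): Centre of the black finger tab in the middle of the front edge of the upper half: a block 40 mm along the hinge, 34 mm long, 14 mm thick. In the mould's frame at angle a: x = 50 - 119 cos a + 7 sin a, z = 45 + 119 sin a + 7 cos a (mm), y = the slide. It can be pinched across its 40 mm from above at any angle and turns between lightly closed pads (about 20 N) as the half swings.
- biscuit0: Loose brown biscuit, 60 mm across, 10 mm thick, flat on the bench beside the mould; origin at the centre of its underside. To be left alone.
- biscuit1: A second such biscuit, on the other side. To be left alone.
- biscuit2: A third such biscuit. To be left alone.
- spatula: Loose spatula lying on the bench. To be left alone.
- jar: Loose jar, 64 mm across, 90 mm high, upright; origin at its foot. To be left alone.
- carton: Small white carton 110 by 80 by 50 mm; origin at the centre of its underside. To be left alone.

How it is judged (in metres and radians):
At the end, for the whole second after the job is handed in: The upper half is shut within 0.025 rad (its front edge within 2.5 mm of the lower rim), which is possible only with the pins in the notches and the clip snapped, and at rest; every bystander is within 20 mm of where it began (value of joint lid below 0.025 rad and velocity of joint lid between -0.05 and 0.05 rad/s and distance of each of biscuit0, biscuit1, biscuit2, spatula, jar, carton from where it was at the start of the episode below 0.02 m); the robot touches nothing.
It fails at once if the upper half is slammed: it swings shut faster than 3 rad/s while more than 0.3 rad open (velocity of joint lid below -3 rad/s and value of joint lid above 0.3 rad).
It fails at once if a biscuit, the spatula, the jar or the carton is knocked more than 20 mm away (distance of any of biscuit0, biscuit1, biscuit2, spatula, jar, carton from where it was at the start of the episode above 0.02 m).
It also fails if it takes over 58 s, if anything falls off the work surface, if the arm or the gripper's body presses on something with over 40 N, if the wrist force passes 120 N, or if a joint passes its speed limit or range.

## Working session

There is one attempt and no reset: what is moved stays moved. The work goes in short steps, Python scripts to look and compute and a tool call to move; the robot and the scene stay as the last step left them, time stands still between calls to the robot, and variables do not carry over. Pictures are saved under pics/ and viewed, at most 10 in all, crops included, and the job is handed in when it is done.

Besides the shell and the picture viewer there is one more tool, called after ">>>" as name([rows], argument=value, ...), one row to a line, values as JSON. step_arm: Moves the arm, as the interface text tells. Its arguments: {"type":"object","properties":{"moves":{"type":"array"},"squeeze":{"type":"number"}},"required":["moves"]}

```bash
mkdir -p pics; python3 - <<'E'
from rig import telemetry, imaging, r
import cv2, numpy as np
s=telemetry.sense(); print(s['eef_pos'],s['tcp_rot'],s['clock'])
for c in ("scene","top"):
    f=imaging.grab_frame(c); cv2.imwrite(f"pics/{c}0.png",f[:,:,::-1])
    k=imaging.calibration(c); print(c,k['fx'],k['fy'],k['cx'],k['cy'],np.round(k['cam_to_world'],3).tolist(), [x for x in k if x not in('fx','fy','cx','cy','cam_to_world')])
    for n in ("mould","hinge_mid","pins_mid","clip_top","tab"):
        print(n,[(np.round(d['xy'],1).tolist(),round(d['conf'],2)) for d in imaging.mark_of(c,n)[:2]])
E
```

```text
[ 159.23756372 -603.86240425  230.54815193] [-3.14018783e+00 -2.28819249e-05  2.57830131e-01] 0.0
scene 444.6270328541571 444.6270328541571 283.5046336120487 206.50073706815695 [[-0.227, -0.805, 0.549, 1188.098], [0.974, -0.179, 0.141, 238.396], [-0.015, 0.566, 0.824, 1098.224], [0.0, 0.0, 0.0, 1.0]] []
mould [([251.3, 171.8], 0.61)]
hinge_mid [([276.7, 228.0], 0.75)]
pins_mid [([285.8, 204.2], 0.73), ([374.8, 265.2], 0.28)]
clip_top [([287.0, 202.4], 0.77)]
tab [([275.4, 207.5], 0.65)]
top 429.8659035377841 429.8659035377841 279.94947748933123 206.19771015972762 [[-0.029, 0.996, -0.09, 385.056], [-1.0, -0.028, 0.007, 87.527], [0.004, 0.09, 0.996, 1146.481], [0.0, 0.0, 0.0, 1.0]] []
mould [([288.2, 197.6], 0.67)]
hinge_mid [([294.6, 175.9], 0.81), ([180.9, 167.8], 0.72)]
pins_mid [([287.9, 208.3], 0.74)]
clip_top []
tab [([286.7, 161.7], 0.92)]
```

View pics/scene0.png

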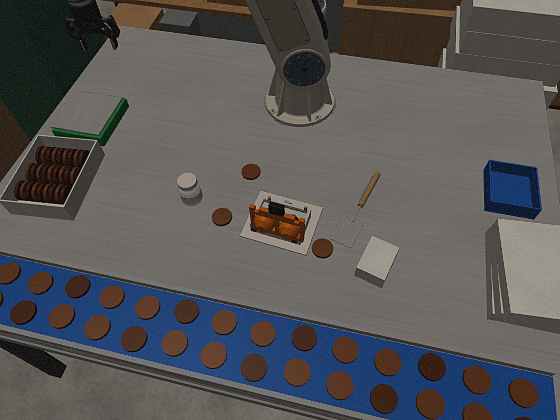

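View pics/top0.png

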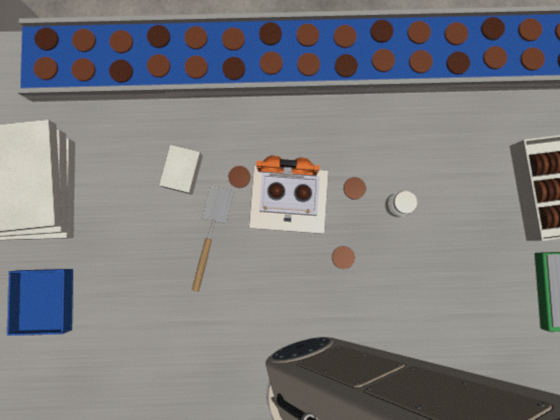

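The scene image shows the mould at about (285,222), with the orange half upright behind the balls. In the top image its foot plate spans about (250–328, 165–232), with the hinge at the top (world +x), the clip at about (288,217), and the tab at about (287,162). Next I'll fit the plate.

```bash
cat > h.py <<'E'
import numpy as np, cv2
from rig import telemetry, imaging, r
def cam(c):
    k=imaging.calibration(c); T=np.array(k['cam_to_world']); return k,T
def topix(c,P):
    k,T=cam(c); p=(np.c_[np.atleast_2d(P),np.ones(len(np.atleast_2d(P)))]@np.linalg.inv(T).T)[:,:3]
    return np.c_[k['cx']+k['fx']*p[:,0]/-p[:,2], k['cy']-k['fy']*p[:,1]/-p[:,2]]
def onz(c,uv,z):
    k,T=cam(c); uv=np.atleast_2d(uv)
    d=np.c_[(uv[:,0]-k['cx'])/k['fx'],-(uv[:,1]-k['cy'])/k['fy'],-np.ones(len(uv))]@T[:3,:3].T
    o=T[:3,3]; return o+d*((z-o[2])/d[:,2])[:,None]
E
python3 - <<'E'
from h import *
f=cv2.imread('pics/top0.png'); g=f[140:250,220:350]
cv2.imwrite('pics/topcrop.png',cv2.resize(g,None,fx=6,fy=5.4,interpolation=cv2.INTER_CUBIC))
g2=cv2.imread('pics/scene0.png')[180:265,225:340]
cv2.imwrite('pics/scenecrop.png',cv2.resize(g2,None,fx=6.9,fy=6.9,interpolation=cv2.INTER_CUBIC))
E
```

```text
(no output)
```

View pics/topcrop.png

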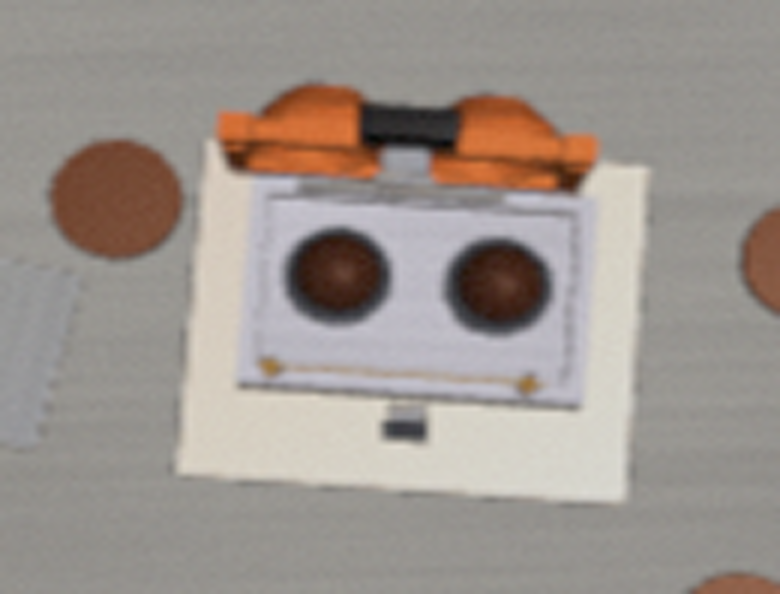

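View pics/scenecrop.png

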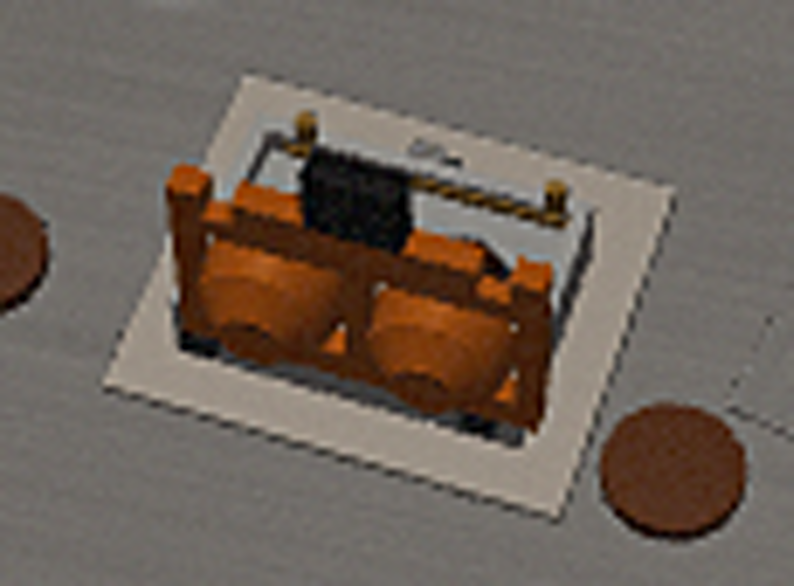

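Top crop: plate corners at about (178,474), (628,500), (650,167) and (207,140); pins at about (270,367) and (530,384); tab at about (411,125). Scene crop: plate corners at about (247,77), (673,190), (558,517) and (105,383); pins at about (306,127) and (556,200). I'll fit the pose from these.

```bash
cat > fit.py <<'E'
from h import *
from scipy.optimize import least_squares
def full(c,p):
    p=np.atleast_2d(np.array(p,float))
    return (p+.5)/[6,5.4]-.5+[220,140] if c=='top' else (p+.5)/6.9-.5+[225,180]
obs=[('top',6,[(-95,100),(-95,-100),(75,-100),(75,100)],[(178,474),(628,500),(650,167),(207,140)]),
('top',45,[(-50,75),(-50,-75),(50,-75),(50,75)],[(240,384),(580,406),(597,198),(253,178)]),
('scene',6,[(-95,-100),(-95,100),(75,100),(75,-100)],[(247,77),(673,190),(558,517),(105,383)])]
def w(q,P):
    c,s=np.cos(q[2]),np.sin(q[2]);P=np.atleast_2d(np.array(P,float));return np.c_[q[0]+c*P[:,0]-s*P[:,1],q[1]+s*P[:,0]+c*P[:,1],P[:,2]]
def res(q,n=None):
    return np.concatenate([(topix(c,w(q,[(*a,z) for a in m]))-full(c,px)).ravel() for c,z,m,px in obs])
q=least_squares(res,[470,60,0],loss='soft_l1',x_scale=[10,10,.1]).x
if __name__=='__main__':
    print(q,np.round(res(q),1))
    inv=lambda P:np.c_[w([0,0,-q[2]],P-np.array([q[0],q[1],0]))]
    print('pins top',inv(onz('top',full('top',[(270,367),(530,384)]),55)).round(1).tolist())
    print('pins scene',inv(onz('scene',full('scene',[(306,127),(556,197)]),54)).round(1).tolist())
    # tab top-face centre / slide: fit angle, slide from tab corners
    for a in (1.2,1.4,1.5,1.6,1.7,1.8):
        for y in (-10,0,10):
            p=w(q,[(50-119*np.cos(a)+7*np.sin(a),y,45+119*np.sin(a)+7*np.cos(a))])
            print(a,y,topix('top',p).round(1),topix('scene',p).round(1))
    print(full('top',(411,125)),full('scene',(357,197)))
E
python3 fit.py
```

```text
[ 5.17909613e+02  5.52428321e+01 -9.81739603e-02] [-0.5  0.3 -0.3  0.8 -0.1 -0.8 -0.6 -0.9 -0.9 -0.4  0.7 -0.4  0.2 -0.3
 -0.2 -0.6 -0.9 -1.7  0.3 -1.4  0.1 -0.9 -1.1 -0.8]
pins top [[-42.7, 60.1, 55.0], [-43.0, -50.6, 55.0]]
pins scene [[-40.4, -47.5, 54.0], [-39.1, 62.4, 54.0]]
1.2 -10 [[295.1 181.7]] [[273.7 194.3]]
1.2 0 [[290.8 181.4]] [[277.3 195.2]]
1.2 10 [[286.5 181.1]] [[281.  196.2]]
1.4 -10 [[295.8 171.5]] [[270.7 200.1]]
1.4 0 [[291.5 171.2]] [[274.3 201. ]]
1.4 10 [[287.2 170.9]] [[278. 202.]]
1.5 -10 [[296.2 166.4]] [[269.1 203.5]]
1.5 0 [[291.9 166.1]] [[272.8 204.5]]
1.5 10 [[287.6 165.8]] [[276.5 205.5]]
1.6 -10 [[296.5 161.3]] [[267.5 207.2]]
1.6 0 [[292.2 161. ]] [[271.2 208.2]]
1.6 10 [[287.9 160.7]] [[274.9 209.3]]
1.7 -10 [[296.8 156.5]] [[266.  211.2]]
1.7 0 [[292.5 156.2]] [[269.7 212.3]]
1.7 10 [[288.2 155.9]] [[273.4 213.3]]
1.8 -10 [[297.1 151.8]] [[264.4 215.5]]
1.8 0 [[292.8 151.6]] [[268.2 216.5]]
1.8 10 [[288.5 151.3]] [[271.9 217.5]]
[[288.08333333 162.74074074]] [[276.3115942  208.12318841]]
```

>>> step_arm([
  [[0,0,0],[0.16,-0.15,-0.05],1],
  [[0,0,0],[0.32,-0.3,-0.1],1],
  [[0,0,0],[0.48,-0.45,-0.1],1],
  [[0,0,0],[0.64,-0.6,-0.1],1],
  [[0,0,0],[0.8,-0.75,-0.1],1],
  [[0,0,0],[0.95,-0.87,-0.1],1],
  [[0,0,0],[0.95,-0.87,-0.1],1],
], squeeze=20)

```text
clock: 1.3
eef_pos: [300.5, -384.4, 251.5]
tcp_rot: [-3.141, -0.001, 0.261]
contact_force: [-0.3, -0.7, 1.0]
opening: 0.996
grasp_force: 0.0
```

>>> step_arm([
  [[0,0,0],[0.16,-0.15,0],1],
  [[0,0,0],[0.32,-0.3,0],1],
  [[0,0,0],[0.48,-0.45,0],1],
  [[0,0,0],[0.64,-0.6,0],1],
  [[0,0,0],[0.8,-0.75,0],1],
  [[0,0,0],[0.95,-0.87,0],1],
  [[0,0,0],[0.95,-0.87,0],1],
])

```text
clock: 2.0
eef_pos: [440.3, -168.6, 251.6]
tcp_rot: [-3.142, -0.002, 0.261]
contact_force: [0.1, -0.2, -0.0]
opening: 1.003
grasp_force: 0.0
```

>>> step_arm([
  [[0,0,0.15],[0.14,-0.15,0],1],
  [[0,0,0.3],[0.28,-0.3,0],1],
  [[0,0,0.45],[0.42,-0.45,0],1],
  [[0,0,0.45],[0.5,-0.6,0],1],
  [[0,0,0.45],[0.6,-0.7,0],1],
  [[0,0,0.45],[0.7,-0.8,0],1],
  [[0,0,0.45],[0.7,-0.8,0],1],
])

```text
clock: 2.7
eef_pos: [534.2, 20.7, 251.3]
tcp_rot: [-3.141, -0.001, -0.094]
contact_force: [-1.1, -0.5, -0.4]
opening: 1.002
grasp_force: 0.0
```

```bash
cat > go.py <<'E'
import sys
from fit import *
from scipy.spatial.transform import Rotation as R
def to(a,s,rad=127,dz=0,t=7):
    """tool shift/turn in move units to hold the tab at lid angle a, slide s (mm)"""
    S=telemetry.sense(); Rc=R.from_euler('xyz',S['tcp_rot']); Rt=R.from_euler('xyz',[np.pi,0,q[2]])
    g=w(q,[(50-rad*np.cos(a)+t*np.sin(a),s,45+rad*np.sin(a)+t*np.cos(a)-19+dz)])[0]
    return Rc.inv().apply(g-S['eef_pos'])/200,(Rc.inv()*Rt).as_rotvec()/np.radians(45),g
def show():
    S=telemetry.sense(); m=w([0,0,-q[2]],[S['eef_pos']-np.array([q[0],q[1],0])])[0]
    print('t',S['clock'],'tcp in mould',m.round(1),'rot',S['tcp_rot'].round(3),'F',S['contact_force'].round(1),'open',round(S['opening'],3),'grip',round(S['grasp_force'],1))
if __name__=='__main__':
    show()
    for a in sys.argv[1:]:
        v=[float(x) for x in a.split(',')]; x=to(*v); print(a,'shift',x[0].round(3),'turn',x[1].round(3),x[2].round(0))
E
python3 go.py 1.57,10,127,80 1.57,10
python3 - <<'E'
from h import *
cv2.imwrite('pics/w1.png',imaging.grab_frame('wrist')[:,:,::-1])
E
```

```text
t 2.7 tcp in mould [ 19.6 -32.8 251.3] rot [-3.141e+00 -1.000e-03 -9.400e-02] F [-1.1 -0.5 -0.4] open 1.002 grip 0.0
1.57,10,127,80 shift [ 0.187 -0.213  0.092] turn [-0.001 -0.001  0.005] [576.  60. 233.]
1.57,10 shift [ 0.187 -0.213  0.492] turn [-0.001 -0.001  0.005] [576.  60. 153.]
```

View pics/w1.png

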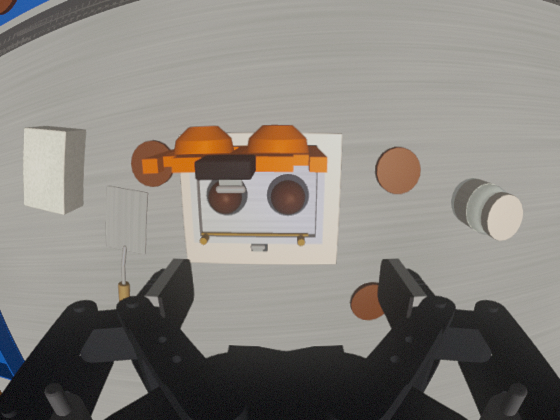

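The wrist view shows the tab's top face from about (197,157) to (256,178). The pins are at about (204,240) and (301,241), the clip at about (259,247), and the plate corners at (190,264) and (338,263) in front.

```bash
cat >> h.py <<'E'
def wz(uv,z):
    k,T=cam('wrist'); uv=np.atleast_2d(np.array(uv,float)); d=np.c_[uv[:,0]-k['cx'],uv[:,1]-k['cy']]/k['fx']
    r=np.hypot(d[:,0],d[:,1])+1e-9; ray=np.c_[d[:,0]*np.sin(r)/r,-d[:,1]*np.sin(r)/r,-np.cos(r)]@T[:3,:3].T
    o=T[:3,3]; return o+ray*((z-o[2])/ray[:,2])[:,None]
E
python3 - <<'E'
from fit import *
inv=lambda P:w([0,0,-q[2]],P-np.array([q[0],q[1],0])).round(1).tolist()
print('plate',inv(wz([(190,264),(338,263),(342,134)],6)))
print('rimfront',inv(wz([(195,244),(324,243)],45)))
print('pins',inv(wz([(204,241),(301,241)],52)),'clip',inv(wz([(259,247)],40)))
for z in (170,181): print('tab',z,inv(wz([(196,167),(256,167),(227,156),(227,178)],z)))
E
```

```text
plate [[-96.7, 93.4, 6.0], [-93.1, -105.5, 6.0], [74.3, -103.1, 6.0]]
rimfront [[-51.8, 71.6, 45.0], [-49.2, -80.4, 45.0]]
pins [[-45.0, 58.2, 52.0], [-44.0, -53.2, 52.0]] clip [[-56.3, -4.6, 40.0]]
tab 170 [[56.6, 28.8, 170.0], [56.0, -14.6, 170.0], [64.0, 5.8, 170.0], [48.3, 6.3, 170.0]]
tab 181 [[58.1, 25.7, 181.0], [57.5, -15.5, 181.0], [65.1, 3.8, 181.0], [50.2, 4.3, 181.0]]
```

>>> step_arm([
  [[0,0,0],[0.1,-0.1,0.05],1],
  [[0,0,0],[0.19,-0.19,0.1],1],
  [[0,0,0],[0.19,-0.19,0.2],1],
  [[0,0,0],[0.19,-0.19,0.3],1],
  [[0,0,0],[0.19,-0.19,0.4],1],
  [[0,0,0],[0.19,-0.19,0.47],1],
  [[0,0,0],[0.19,-0.19,0.47],1],
])

```text
clock: 3.45
eef_pos: [572.6, 52.3, 155.5]
tcp_rot: [3.141, 0.003, -0.097]
contact_force: [0.3, 0.5, 0.3]
opening: 1.001
grasp_force: 0.0
```

>>> step_arm([
  [[0,0,0],[0,0,0],0.2],
  [[0,0,0],[0,0,0],-0.3],
  [[0,0,0],[0,0,0],-0.3],
  [[0,0,0],[0,0,0],-0.3],
  [[0,0,0],[0,0,0],-0.3],
  [[0,0,0],[0,0,0],-0.3],
], squeeze=20)

```text
clock: 4.05
eef_pos: [575.0, 53.8, 158.5]
tcp_rot: [-3.141, -0.002, -0.095]
contact_force: [-1.1, 0.8, 6.4]
opening: 0.463
grasp_force: 25.6
```

```bash
python3 go.py 1.4,6 1.2,6 1.0,6 0.8,6
```

```text
t 4.05 tcp in mould [ 56.9   4.1 158.5] rot [-3.141e+00 -2.000e-03 -9.500e-02] F [-1.1  0.8  6.4] open 0.463 grip 25.6
1.4,6 shift [-0.108 -0.01   0.031] turn [-0.    -0.003  0.004] [554.  58. 152.]
1.2,6 shift [-0.232 -0.01   0.057] turn [-0.    -0.003  0.004] [529.  60. 147.]
1.0,6 shift [-0.348 -0.01   0.109] turn [-0.    -0.003  0.004] [506.  62. 137.]
0.8,6 shift [-0.452 -0.011  0.182] turn [-0.    -0.003  0.004] [485.  64. 122.]
```

>>> step_arm([
  [[0,0,0],[-0.046,0,0.006],-0.3],
  [[0,0,0],[-0.11,0,0.016],-0.3],
  [[0,0,0],[-0.175,0,0.028],-0.3],
  [[0,0,0],[-0.237,0,0.043],-0.3],
  [[0,0,0],[-0.297,0,0.068],-0.3],
  [[0,0,0],[-0.356,0,0.096],-0.3],
  [[0,0,0],[-0.41,0,0.131],-0.3],
  [[0,0,0],[-0.462,0,0.171],-0.3],
], squeeze=20)

```text
clock: 4.85
eef_pos: [482.0, 62.7, 123.0]
tcp_rot: [-3.141, -0.001, -0.096]
contact_force: [3.9, 1.2, 0.7]
opening: 0.464
grasp_force: 27.3
```

```bash
python3 go.py 0.8,4,130 0.7,4,130 0.6,4,130 0.5,4,130 0.4,4,130 0.3,4,130
python3 - <<'E'
from h import *
cv2.imwrite('pics/w2.png',imaging.grab_frame('wrist')[:,:,::-1])
E
```

```text
t 4.85 tcp in mould [-36.5   3.9 123. ] rot [-3.141e+00 -1.000e-03 -9.600e-02] F [3.9 1.2 0.7] open 0.464 grip 27.3
0.8,4,130 shift [ 0.005 -0.001 -0.005] turn [-0.    -0.002  0.003] [483.  63. 124.]
0.7,4,130 shift [-0.042 -0.001  0.04 ] turn [-0.    -0.002  0.003] [474.  64. 115.]
0.6,4,130 shift [-0.084 -0.001  0.089] turn [-0.    -0.002  0.003] [465.  64. 105.]
0.5,4,130 shift [-0.122 -0.001  0.143] turn [-0.    -0.002  0.003] [458.  65.  94.]
0.4,4,130 shift [-0.153 -0.001  0.2  ] turn [-0.    -0.002  0.003] [452.  66.  83.]
0.3,4,130 shift [-0.179 -0.001  0.259] turn [-0.    -0.002  0.003] [447.  66.  71.]
```

View pics/w2.png

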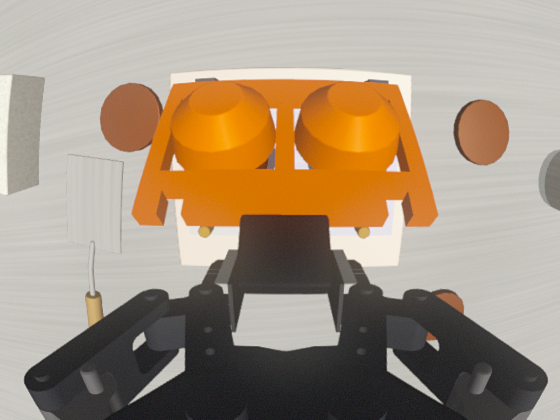

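The pins show at about (205,231) and (363,231). The tab sits centred in the fingers at about column 285, and the lid is at about 0.8 rad.

```bash
python3 - <<'E'
from fit import *
k,T=cam('wrist'); print(k['cx'],k['cy'],k['fx'])
inv=lambda P:w([0,0,-q[2]],P-np.array([q[0],q[1],0])).round(1).tolist()
S=telemetry.sense();print('tool',inv(S['eef_pos'][None]))
print('pins',inv(wz([(205,230),(363,230)],59)))
print('plate',inv(wz([(182,265),(397,265),(411,75),(172,74)],6)))
z=45+102*np.sin(.8)+14*np.cos(.8);print('tab edge',inv(wz([(240,215),(329,215)],z)))
z=45+100*np.sin(.8)+12*np.cos(.8);print('edge ends',inv(wz([(133,213),(437,213)],z)))
E
```

```text
285.4046771803961 210.23902825679738 325.19226210127806
tool [[-38.7, 3.5, 121.4]]
pins [[-41.8, 57.5, 59.0], [-41.6, -50.7, 59.0]]
plate [[-94.2, 96.3, 6.0], [-94.3, -100.0, 6.0], [73.3, -100.9, 6.0], [72.7, 94.9, 6.0]]
tab edge [[-10.6, 22.7, 127.9], [-10.6, -16.8, 127.9]]
edge ends [[-10.7, 76.4, 125.1], [-10.5, -70.9, 125.1]]
```

```bash
python3 go.py 0.7,4,130 0.6,4,130 0.5,4,130 0.4,4,130 0.3,4,130 .2,4,130 .15,4,130 .1,4,130
```

```text
t 4.9 tcp in mould [-38.7   3.5 121.4] rot [ 3.141e+00  1.000e-03 -9.500e-02] F [ 4.5 -0.1 -5.7] open 0.465 grip 26.7
0.7,4,130 shift [-0.031 -0.003  0.031] turn [0.    0.002 0.003] [474.  64. 115.]
0.6,4,130 shift [-0.073 -0.003  0.081] turn [0.    0.002 0.003] [465.  64. 105.]
0.5,4,130 shift [-0.11  -0.003  0.135] turn [0.    0.002 0.003] [458.  65.  94.]
0.4,4,130 shift [-0.141 -0.003  0.192] turn [0.    0.002 0.003] [452.  66.  83.]
0.3,4,130 shift [-0.167 -0.003  0.252] turn [0.    0.002 0.003] [447.  66.  71.]
.2,4,130 shift [-0.186 -0.003  0.314] turn [0.    0.002 0.003] [443.  67.  59.]
.15,4,130 shift [-0.193 -0.003  0.345] turn [0.    0.002 0.003] [441.  67.  52.]
.1,4,130 shift [-0.199 -0.003  0.377] turn [0.    0.002 0.003] [440.  67.  46.]
```

>>> step_arm([
  [[0,0,0],[-0.03,-0.002,0.03],-0.3],
  [[0,0,0],[-0.07,-0.002,0.08],-0.3],
  [[0,0,0],[-0.11,-0.002,0.135],-0.3],
  [[0,0,0],[-0.14,-0.002,0.19],-0.3],
  [[0,0,0],[-0.167,-0.002,0.25],-0.3],
  [[0,0,0],[-0.18,-0.002,0.28],-0.3],
  [[0,0,0],[-0.186,-0.002,0.31],-0.3],
  [[0,0,0],[-0.186,-0.002,0.31],-0.3],
])

```text
clock: 5.7
eef_pos: [443.7, 66.3, 60.2]
tcp_rot: [3.141, 0.003, -0.096]
contact_force: [-3.8, 1.3, 0.8]
opening: 0.46
grasp_force: 28.1
```

```bash
python3 go.py .15,4,130 .1,4,130 0.05,4,130 0,4,130
python3 - <<'E'
from h import *
cv2.imwrite('pics/w3.png',imaging.grab_frame('wrist')[:,:,::-1])
E
```

```text
t 5.7 tcp in mould [-74.9   3.7  60.2] rot [ 3.141e+00  3.000e-03 -9.600e-02] F [-3.8  1.3  0.8] open 0.46 grip 28.1
.15,4,130 shift [-0.013 -0.002  0.039] turn [0.001 0.004 0.003] [441.  67.  52.]
.1,4,130 shift [-0.018 -0.002  0.072] turn [0.001 0.004 0.003] [440.  67.  46.]
0.05,4,130 shift [-0.023 -0.002  0.104] turn [0.001 0.004 0.003] [439.  67.  39.]
0,4,130 shift [-0.025 -0.002  0.136] turn [0.001 0.004 0.003] [439.  67.  33.]
```

View pics/w3.png

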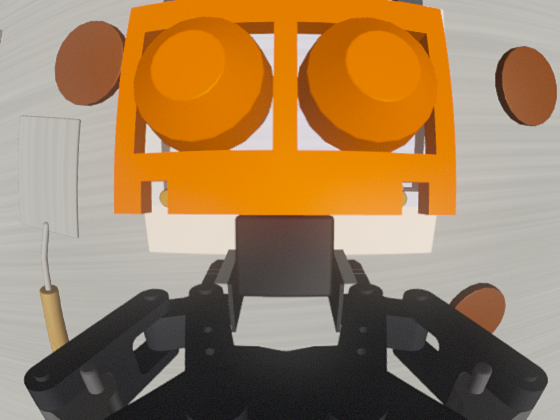

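The notches span about columns 141–168 and 404–428 (mid about 285). The pins' outer edges are at about 159 and 407 (mid about 283), so they are aligned within 1 mm. I'll lower slowly with a +0.8 mm nudge.

>>> step_arm([
  [[0,0,0],[-0.005,-0.004,0.015],-0.3],
  [[0,0,0],[-0.01,-0.004,0.03],-0.3],
  [[0,0,0],[-0.013,-0.004,0.045],-0.3],
  [[0,0,0],[-0.016,-0.004,0.06],-0.3],
  [[0,0,0],[-0.018,-0.004,0.07],-0.3],
  [[0,0,0],[-0.018,-0.004,0.07],-0.3],
])

```text
clock: 6.35
eef_pos: [441.2, 67.4, 46.8]
tcp_rot: [3.141, 0.001, -0.096]
contact_force: [-5.0, -0.1, 2.6]
opening: 0.461
grasp_force: 28.7
```

```bash
python3 go.py .1,4,130 0.05,4,130 0,4,130
```

```text
t 6.35 tcp in mould [-77.5   4.6  46.8] rot [ 3.141e+00  1.000e-03 -9.600e-02] F [-5.  -0.1  2.6] open 0.461 grip 28.7
.1,4,130 shift [-0.006  0.003  0.004] turn [0.    0.001 0.003] [440.  67.  46.]
0.05,4,130 shift [-0.01   0.003  0.037] turn [0.    0.001 0.003] [439.  67.  39.]
0,4,130 shift [-0.012  0.003  0.069] turn [0.    0.001 0.003] [439.  67.  33.]
```

>>> step_arm([
  [[0,0,0],[0,0,0],-0.3],
  [[0,0,0],[-0.005,0,0.02],-0.3],
  [[0,0,0],[-0.008,0,0.035],-0.3],
  [[0,0,0],[-0.01,0,0.05],-0.3],
  [[0,0,0],[-0.01,0,0.06],-0.3],
  [[0,0,0],[-0.01,0,0.07],-0.3],
  [[0,0,0],[-0.01,0,0.075],-0.3],
], squeeze=60)

```text
clock: 7.05
eef_pos: [439.7, 67.7, 32.1]
tcp_rot: [-3.142, -0.0, -0.096]
contact_force: [-3.9, -0.2, 4.6]
opening: 0.456
grasp_force: 61.9
```

```bash
python3 go.py
python3 - <<'E'
from h import *
cv2.imwrite('pics/w4.png',imaging.grab_frame('wrist')[:,:,::-1])
E
```

```text
t 7.05 tcp in mould [-79.    4.8  32.1] rot [-3.142 -0.    -0.096] F [-3.9 -0.2  4.6] open 0.456 grip 61.9
```

View pics/w4.png

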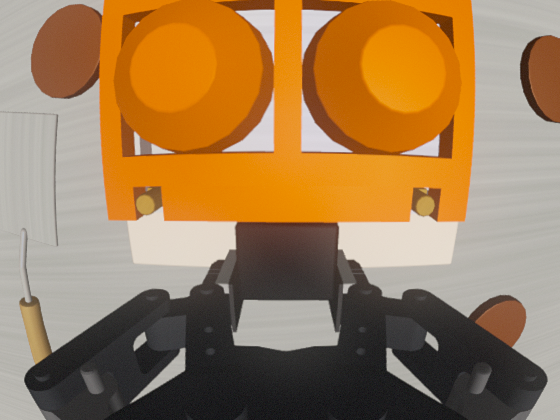

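The pins, at (147,204) and (425,204), sit inside the notches. I'll press a little further to make sure the clip has snapped.

>>> step_arm([
  [[0,0,0],[0,0,0.01],-0.3],
  [[0,0,0],[0,0,0.02],-0.3],
  [[0,0,0],[0,0,0.02],-0.3],
])

```text
clock: 7.4
eef_pos: [439.6, 67.7, 28.2]
tcp_rot: [-3.142, 0.0, -0.096]
contact_force: [-6.5, -0.3, 9.2]
opening: 0.454
grasp_force: 62.8
```

>>> step_arm([
  [[0,0,0],[0,0,0.01],-0.3],
  [[0,0,0],[0,0,0.02],-0.3],
  [[0,0,0],[0,0,0.02],-0.3],
])

```text
clock: 7.7
eef_pos: [439.7, 67.8, 24.5]
tcp_rot: [-3.142, -0.0, -0.096]
contact_force: [-8.3, 0.3, 15.5]
opening: 0.457
grasp_force: 63.9
```

>>> step_arm([
  [[0,0,0],[0,0,0.01],-0.3],
  [[0,0,0],[0,0,0.015],-0.3],
  [[0,0,0],[0,0,0.015],-0.3],
])

```text
clock: 8.0
eef_pos: [439.8, 67.8, 21.8]
tcp_rot: [-3.141, -0.0, -0.096]
contact_force: [-8.4, 0.2, 19.9]
opening: 0.456
grasp_force: 64.8
```

```bash
python3 - <<'E'
from h import *
cv2.imwrite('pics/w5.png',imaging.grab_frame('wrist')[:,:,::-1])
f=imaging.grab_frame('scene')[180:265,225:340,::-1]
cv2.imwrite('pics/s5.png',cv2.resize(f,None,fx=6.9,fy=6.9,interpolation=cv2.INTER_CUBIC))
E
```

```text
(no output)
```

View pics/w5.png

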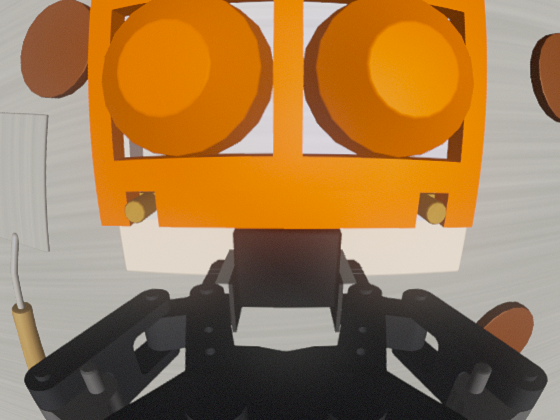

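The pins are well inside the notches, and the edge runs from (102,226) to (474,226). I'll work out the edge height from its apparent 150 mm width, the pin spacing, and the tab.

```bash
python3 go.py; python3 - <<'E'
from h import *
from scipy.optimize import brentq
wd=lambda a,b:(lambda z:np.linalg.norm(np.diff(wz([a,b],z),axis=0)))
for n,a,b,L in (('edge top',(102,226),(474,226),150),('pins top',(136,212),(436,212),110),('tab w',(233,230),(341,230),40)):
    print(n,brentq(lambda z:wd(a,b)(z)-L,-100,115))
E
```

```text
t 8.1 tcp in mould [-79.    4.9  21.9] rot [-3.141 -0.    -0.096] F [-9.2  0.9 19.3] open 0.455 grip 64.8
edge top 55.52306449047879
pins top 59.52131314298399
tab w 53.08609374175928
```

>>> step_arm([
  [[0,0,0],[0,0,-0.01],0.3],
  [[0,0,0],[0,0,-0.01],0.3],
  [[0,0,0],[0,0,-0.01],0.3],
  [[0,0,0],[0.01,0,-0.2],0.3],
  [[0,0,0],[0.03,0,-0.35],0],
  [[0,0,0],[0.03,0,-0.35],-1],
  [[0,0,0],[0.03,0,-0.35],-1],
  [[0,0,0],[0.03,0,-0.35],-1],
], squeeze=20)

```text
clock: 8.9
eef_pos: [444.9, 67.1, 90.3]
tcp_rot: [3.141, 0.001, -0.096]
contact_force: [0.6, -0.3, 0.1]
opening: 0.008
grasp_force: 0.0
```

>>> step_arm([
  [[0,0,0],[0,0,0],-1],
  [[0,0,0],[0,0,0.05],-1],
  [[0,0,0],[0,0,0.08],-1],
  [[0,0,0],[0,0,0.1],-1],
  [[0,0,0],[0,0,0.12],-1],
  [[0,0,0],[0,0,0.12],-1],
])

```text
clock: 9.5
eef_pos: [445.1, 67.1, 66.4]
tcp_rot: [3.141, 0.001, -0.096]
contact_force: [-0.3, -0.5, -0.9]
opening: -0.0
grasp_force: 0.0
```

>>> step_arm([
  [[0,0,0],[0,0,0.015],-1],
  [[0,0,0],[0,0,0.03],-1],
  [[0,0,0],[0,0,0.045],-1],
  [[0,0,0],[0,0,0.045],-1],
])

```text
clock: 9.9
eef_pos: [445.6, 67.2, 57.9]
tcp_rot: [-3.142, -0.0, -0.096]
contact_force: [0.5, -0.8, 1.4]
opening: 0.001
grasp_force: 0.7
```

>>> step_arm([
  [[0,0,0],[0,0,0.01],-1],
  [[0,0,0],[0,0,0.02],-1],
  [[0,0,0],[0,0,0.02],-1],
])

```text
clock: 10.2
eef_pos: [445.4, 67.2, 54.2]
tcp_rot: [-3.142, 0.0, -0.096]
contact_force: [-2.9, -0.3, 9.2]
opening: -0.003
grasp_force: 4.3
```

>>> step_arm([
  [[0,0,0],[0,0,0.01],-1],
  [[0,0,0],[0,0,0.02],-1],
  [[0,0,0],[0,0,0.02],-1],
])

```text
clock: 10.5
eef_pos: [445.3, 67.2, 50.5]
tcp_rot: [-3.142, 0.001, -0.096]
contact_force: [-4.9, 1.6, 15.1]
opening: -0.0
grasp_force: 7.9
```

>>> step_arm([
  [[0,0,0],[0,0,0.01],-1],
  [[0,0,0],[0,0,0.02],-1],
  [[0,0,0],[0,0,0.03],-1],
  [[0,0,0],[0,0,0.035],-1],
  [[0,0,0],[0,0,0.035],-1],
])

```text
clock: 11.0
eef_pos: [445.2, 67.3, 44.1]
tcp_rot: [-3.141, 0.001, -0.096]
contact_force: [-8.1, 0.8, 27.1]
opening: -0.004
grasp_force: 14.0
```

>>> step_arm([
  [[0,0,0],[0,0,-0.03],-1],
  [[0,0,0],[0,0,-0.07],-1],
  [[0,0,0],[0,0,-0.2],-1],
  [[0,0,0],[-0.1,0,-0.4],-1],
  [[0,0,0],[-0.2,0,-0.5],-1],
  [[0,0,0],[-0.3,0,-0.5],-1],
  [[0,0,0],[-0.3,0,-0.5],-1],
])

```text
clock: 11.7
eef_pos: [383.8, 72.9, 143.4]
tcp_rot: [3.142, 0.0, -0.095]
contact_force: [-0.7, 0.1, -0.2]
opening: -0.0
grasp_force: 0.0
```

```bash
python3 go.py; python3 - <<'E'
from h import *
a=imaging.grab_frame('wrist')[:,:,::-1]
f=imaging.grab_frame('scene')[180:265,225:340,::-1]
b=cv2.resize(f,(400,300),interpolation=cv2.INTER_CUBIC)
cv2.imwrite('pics/c6.png',np.hstack([cv2.resize(a,(400,300)),b]))
cv2.imwrite('pics/w6.png',a)
E
```

```text
t 11.7 tcp in mould [-135.2    4.4  143.4] rot [ 3.142  0.    -0.095] F [-0.7  0.1 -0.2] open -0.0 grip 0.0
```

View pics/c6.png

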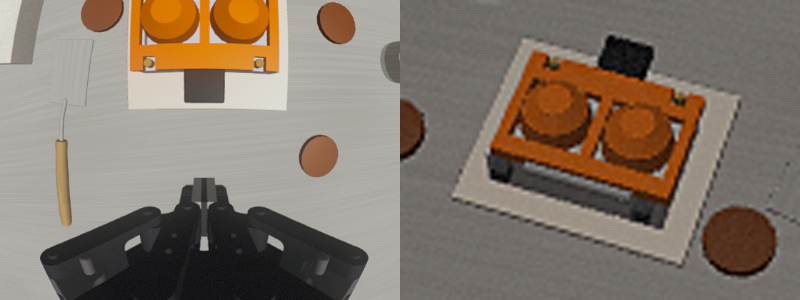

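The lid looks flush, with both pins in the notches. I'll re-touch the tab lightly to confirm its resting height: flush puts the tab top at z = 59.

>>> step_arm([
  [[0,0,0],[0.15,0,0.1],-1],
  [[0,0,0],[0.31,0,0.2],-1],
  [[0,0,0],[0.31,0,0.32],-1],
  [[0,0,0],[0.31,0,0.38],-1],
  [[0,0,0],[0.31,0,0.395],-1],
  [[0,0,0],[0.31,0,0.405],-1],
  [[0,0,0],[0.31,0,0.405],-1],
  [[0,0,0],[0.31,0,0.405],-1],
])

```text
clock: 12.6
eef_pos: [448.0, 67.1, 62.9]
tcp_rot: [-3.141, -0.001, -0.095]
contact_force: [-0.3, 0.2, 0.5]
opening: 0.002
grasp_force: 0.0
```

>>> step_arm([
  [[0,0,0],[0,0,0.01],-1],
  [[0,0,0],[0,0,0.01],-1],
  [[0,0,0],[0,0,0.01],-1],
])

```text
clock: 12.9
eef_pos: [447.7, 67.0, 60.3]
tcp_rot: [-3.142, -0.0, -0.096]
contact_force: [0.6, 0.9, -0.2]
opening: -0.002
grasp_force: 0.0
```

>>> step_arm([
  [[0,0,0],[0,0,0.01],-1],
  [[0,0,0],[0,0,0.01],-1],
  [[0,0,0],[0,0,0.01],-1],
])

```text
clock: 13.2
eef_pos: [447.6, 67.0, 58.1]
tcp_rot: [-3.142, -0.0, -0.096]
contact_force: [0.4, -0.8, -0.1]
opening: 0.001
grasp_force: 0.1
```

>>> step_arm([
  [[0,0,0],[0,0,0.01],-1],
  [[0,0,0],[0,0,0.01],-1],
  [[0,0,0],[0,0,0.01],-1],
])

```text
clock: 13.5
eef_pos: [447.6, 67.0, 56.2]
tcp_rot: [-3.142, 0.0, -0.096]
contact_force: [-1.0, -0.6, 5.8]
opening: -0.002
grasp_force: 2.5
```

>>> step_arm([
  [[0,0,0],[0,0,-0.05],-1],
  [[0,0,0],[0,0,-0.2],-1],
  [[0,0,0],[-0.05,0,-0.4],-1],
  [[0,0,0],[-0.05,0,-0.6],-1],
  [[0,0,0],[-0.05,0,-0.6],-1],
  [[0,0,0],[-0.05,0,-0.6],-1],
])

```text
clock: 14.1
eef_pos: [438.2, 68.0, 177.3]
tcp_rot: [-3.141, -0.003, -0.096]
contact_force: [0.2, -0.1, -0.3]
opening: -0.0
grasp_force: 0.0
```

```bash
python3 go.py; python3 -c "
from rig import r
print(r.sign_off())"
```

```text
t 14.1 tcp in mould [-80.6   4.9 177.3] rot [-3.141e+00 -3.000e-03 -9.600e-02] F [ 0.2 -0.1 -0.3] open -0.0 grip 0.0
the job is handed in; nothing more can be done
None
```

I closed the mould and handed the job in at about 14 s; no verdict came back. The pins are in the notches, and the tab rests at its flush height (touched at about 58 mm, nominal 59 mm). I pressed it with up to 27 N and take the clip as snapped from that height, as I did not feel a distinct snap. The arm is clear, and it never went near the biscuits, spatula, jar or carton.

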